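Dock the keyed hop-sample can

TASK

Take the green-lidded hop can out of the wooden rack and stand it upright on the bare table and let go, because the rack leaves only two of its sides free and the dock leaves only the other two. Then take it by the other two sides, turn it so that its notched edge meets the orange key post, and lower it (do not drop it) fully home in the steel dock. Leave it there and leave all the other cans, glasses and things where they are.

Things in the scene. Friction and masses are not known exactly. Their poses are not given: they have to be found in the camera images.
- hop_can: Closed square can 52 x 52 mm, 120 mm tall, 0.2 to 0.45 kg, white with a green lid, upright in one of the rack's bays. Origin: centre of its underside; z up. Its vertical edge at the +x +y corner is cut away (see hop_can_key); so the +x face spans y -26 to +12 mm, the +y face x -26 to +12 mm. In the rack its +x and -x faces are next to the bay's walls, its +y and -y faces are free.
- blue_can: A like can with a blue lid, in another bay; leave it. Origin: centre of underside.
- yellow_can: A like can with a yellow lid, in another bay; leave it. Origin: centre of underside.
- rack: Wooden rack fixed to the table, left or right. Origin: centre of its underside. Floor 84 (x) x 206 (y) mm, 10 mm thick; on it four walls, 64 mm long (x), 8 mm thick, up to 140 mm above the table (10 mm over the cans' tops), at y = -99, -33, 33, 99 mm. The three bays, 58 mm wide, at y = -66, 0, 66 mm, are open above and at both x ends. Each holds one can.
- dock: Dock fixed to the table on the side away from the rack. Origin: centre of its underside, below the pocket. Grey base 20 mm high, x -65 to 85, y -50 to 50 mm. Steel cheeks at +y and -y, 60 mm long (x), up to 140 mm above the table, then flared outwards up to about 155 mm, within y +-43 mm. At +x and -x only low lips, up to 43 mm, within x +-38 mm. Black button strip, 42 mm high, x 51 to 81 mm.
- dock_seat (a point): Centre of the pocket's floor, 20 mm above the table; axes as the dock's. The pocket is 57 x 57 mm. The can's origin comes here, its +x along the dock's +x and +y along +y (the only way it goes down); seated, its top is 140 mm above the table and only its +x and -x faces are free.
- hop_can_key (a point): Middle of the can's notch, at the underside, 19 mm along +x and +y from the can's origin. The notch is a 14 x 14 mm square cut over the full height, lined in orange; an orange square on the lid points to it.
- dock_key (a point): Where the middle of the can's notch comes when seated, at floor height: 19 mm along +x and +y from dock_seat, inside the orange key post, which is 12 x 12 mm in the pocket's +x +y corner (from 16 to 28 mm along x and y) and rises to 80 mm above the table.
- beer_bottle: Amber bottle, 62 mm across, 240 mm tall, standing at the back; leave it. Origin: centre of underside.
- glass_a: Tasting glass, 72 mm across, 100 mm tall, at the back; leave it. Origin: centre of underside.
- glass_b: Tasting glass, 68 mm across, 130 mm tall, far left; leave it. Origin: centre of underside.
- glass_bowl: Low green glass bowl, 104 mm across, 35 mm high, beyond the middle of the table; leave it. Origin: centre of underside.
- coasters: Stack of cork coasters, 90 mm across, 22 mm high, near the robot in the middle; leave it. Origin: centre of underside.
- pen: Thick blue marker, 135 mm long along x, 14 mm thick, lying on the right; leave it. Origin: middle of its underside.
Mind the look-alikes: they are no part of the job. Leave any purple look-alike of the dock alone. What is shaped like the hop_can but pink is not meant.

How it is judged:
By the outcome, as a careful person would: the job done as asked, in the order asked, and still so for the second after the job is handed in, with the robot touching nothing.
It also fails if it takes over 64 s, if anything falls off the work surface, if the arm or the gripper's body presses on something with over 40 N, if the wrist force passes 120 N, or if a joint passes its speed limit or range.

ROBOT

A 6-joint arm with a two-finger parallel gripper is mounted at the origin on the work surface. World frame = base frame: x ahead of the robot, y to its left, z up, the work surface at z = 0. Lengths are in m, angles in degrees, forces in N, time in s.
With the tool pointing down it reaches from about 0.35 to 0.925 m from the base axis. Payload 6.4 kg.
Tool frame: the origin (TCP) lies midway between the tips of the shut fingers; the grasp point (between the pads) lies 19 mm behind it (env.grip_depth is the distance from the TCP to the grasp point, in m); z points along the fingers, y is the line along which they close (so a half turn about z gives the same grasp; the last joint's range is limited). The gripper opens to 94 mm and grips with 3 to 60 N. Pads are 16 mm wide; open, the fingers measure 119 mm over their backs; the gripper's body (75 mm by 177 mm) begins 78 mm behind the grasp point.
Start: joints at [-75.865, 14.043, 89.255, -0, 76.702, -9.975], TCP at [0.266, -0.593, 0.171] pointing down, gripper open.
Joint ranges: [-179.41, 179.41], [-58.25, 129.5], [7.25, 145.43], [-54.29, 234.29], [11.92, 165.04], [-157.13, 157.13]. Speed limits (degrees/s): [147.25, 147.25, 180, 180, 180, 180].

INTERFACE

Orientations are given as a 3x3 rotation matrix whose columns are the frame's x, y, z axes.
In Python, from rig import read_state, get_image, env gives the robot as it stands.
- The arm moves only by the tool jog_arm, never from a script. Its argument "rows" is text: rows parted by semicolons, each of 6 numbers parted by spaces: the shift along the tool's x, y, z in m, then the turn, a rotation vector about the tool's x, y, z in degrees. A call has 1 to 20 rows; each row is the pose to reach, as a shift and turn from the pose commanded when the call began, along the tool's axes at that moment; what a row does not reach only later rows make up. A row lasts 1/8 s, in which the tool goes at most 62.5 mm and 10.7 degrees, less where a joint would pass 70% of its speed; a pose out of reach is approached as far as the arm can. A call with a gripper value outside its range is refused whole. "grip" is the finger opening in m, from 0 to 0.094, set as the call begins (left out, the last holds). The fingers move at their own pace and stop on an object; "force" is the grip in N (left out, the last holds). Time passes only in rows, so rows that repeat a pose let the fingers close. It gives the time, the measured TCP pose, the force, the opening and the grip force at its end, in the units of the state.
- read_state(): the state, without advancing time (a new reading comes with each control period).
- get_image(name): name is "scene" or "top" or "wrist"; returns a dict with "color" (384x512x3 uint8, red, green, blue), "z_map" (384x512 float32, m along the optical axis (not along the pixel's ray), 0 where there is no reading), "camera_matrix" (3x3 intrinsics, pixels), "R" (3x3) and "t" (3): a world point X has camera coordinates R X + t; the wrist camera has in their place "tool_from_camera" (4x4, takes a point from camera to tool coordinates, whose origin is the TCP and whose axes are the flange's). Camera axes: x right, y down, z forward; pixel columns grow to the right and rows downward; lengths in m; the calibration is good to about 2 mm. The wrist camera is an equidistant fisheye: a pixel r from the principal point sees the ray r / f radians off the axis. A picture is of the moment at which its call begins: read the wrist's pose just before it.
- env.hand_in(): hands the job in; it is judged then, once.
The state is a dict: "time_s": time; "joint_pos": joint angles; "dq": joint speeds; "joint_torque": joint torques, N m; "eef_pos": TCP position; "tool_rot": TCP orientation; "wrist_force": force on the tool from outside, world axes, zero at the start; "wrist_torque": the same for the moment, N m; "gripper_width": opening from 0.0 (shut) to 1.0 (fully open); "gripper_force": force on a finger pad.
Only numpy, scipy, OpenCV 4.12 (cv2) and the standard library are available. Lean on these libraries where they do the work, as an engineer would, in place of code of your own. Each camera call takes 0.05 s, during which the arm holds its last target. There are 200 camera calls.

## Working session

There is one attempt and no reset: what is moved stays moved. The work goes in short steps, Python scripts to look and compute and a tool call to move; the robot and the scene stay as the last step left them, time stands still between calls to the robot, and variables do not carry over. Pictures are saved under pics/ and viewed, at most 10 in all, crops included, and the job is handed in when it is done.

Besides the shell and the picture viewer there is one more tool, called after "Request:" as a command line: name --argument value ..., lists and objects as JSON in quotes. jog_arm: Moves the arm, as the interface text tells. Its arguments: {"type":"object","properties":{"rows":{"type":"string"},"grip":{"type":"number"},"force":{"type":"number"}},"required":["rows"]}

```bash
mkdir -p pics; ls
python3 - <<'E'
from rig import read_state,get_image,env
import cv2,numpy as np
s=read_state();print(s['time_s'],s['eef_pos'],s['tool_rot'],s['gripper_width'])
for n in('top','scene'):
    g=get_image(n);cv2.imwrite(f'pics/{n}0.png',g['color'][:,:,::-1])
    np.savez(f'{n}0.npz',**g);print(g['camera_matrix'],g['R'],g['t'])
E
```

```text
pics
0.0 [ 0.26538922 -0.59265157  0.16948924] [[ 9.12738666e-01  4.08543686e-01 -4.29696679e-04]
 [ 4.08543778e-01 -9.12737009e-01  1.77018320e-03]
 [ 3.30997109e-04 -1.79126456e-03 -9.99998341e-01]] 1.0001274689496185
[[434.84087955   0.         255.54288646]
 [  0.         434.84087955 190.10014923]
 [  0.           0.           1.        ]] [[-0.01201637 -0.99988552  0.00919506]
 [-0.99289599  0.01084272 -0.11849049]
 [ 0.11837723 -0.01055357 -0.99291261]] [0.01459919 0.52299785 1.24653659]
[[407.75701288   0.         254.18204814]
 [  0.         407.75701288 195.33428594]
 [  0.           0.           1.        ]] [[ 0.77114343  0.63649952 -0.01435911]
 [ 0.41543935 -0.52015502 -0.74622309]
 [-0.4824396   0.56947969 -0.66554107]] [-0.3988493  -0.19274867  1.4381173 ]
```

View pics/top0.png

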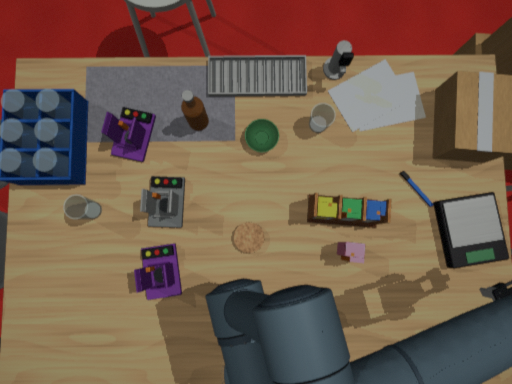

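View pics/scene0.png

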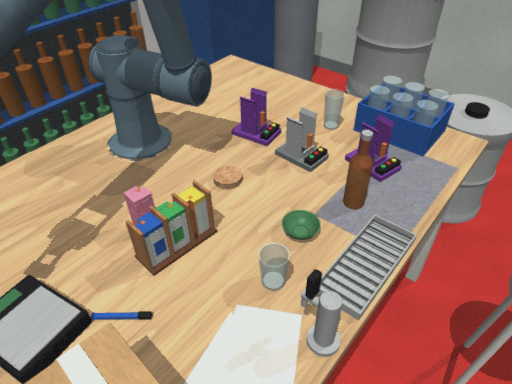

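The top view shows the hop can in the middle bay at (352,208), between the yellow and blue cans. The grey dock is at (165,202) with its button strip towards the top of the image, and the pink decoy is at (352,252). Next I'll measure positions.

```bash
cat > h.py <<'E'
import numpy as np,cv2
def cloud(g):
    z=g['z_map'];K=g['camera_matrix'];v,u=np.mgrid[:z.shape[0],:z.shape[1]]
    P=np.dstack([(u-K[0,2])/K[0,0]*z,(v-K[1,2])/K[1,1]*z,z])
    W=(P-g['t'])@g['R'];W[z==0]=np.nan
    return W
def hsv(g): return cv2.cvtColor(g['color'],cv2.COLOR_RGB2HSV)
def plane(g,u,v,h):
    K=g['camera_matrix'];d=np.linalg.inv(K)@[u,v,1]@g['R'];o=-g['t']@g['R']
    return o+d*(h-o[2])/d[2]
E
python3 - <<'E'
from h import *
g=dict(np.load('top0.npz'));W=cloud(g);H=hsv(g)
a=g['color'][160:270,130:200];b=g['color'][185:270,300:395]
I=np.zeros((550,800,3),np.uint8);x=cv2.resize(a,None,fx=5,fy=5,interpolation=0);y=cv2.resize(b,None,fx=4.5,fy=4.5,interpolation=0)
I[:x.shape[0],:x.shape[1]]=x;I[:y.shape[0],360:360+y.shape[1]]=y[:,:440]
cv2.imwrite('pics/z.png',I[:,:,::-1])
def box(n,m,h):
    m=m.astype(np.uint8)
    cs,_=cv2.findContours(m,0,2)
    for c in cs:
        if cv2.contourArea(c)<8: continue
        p=np.array([plane(g,*q,h)[:2] for q in c[:,0].astype(float)])*1000
        print(n,cv2.minAreaRect(p.astype(np.float32)),'uv',c[:,0].mean(0).round(), 'z',np.nanmedian(W[m>0][:,2]))
h,s,v=H[...,0],H[...,1],H[...,2]
vv,uu=np.mgrid[:384,:512]
r=(uu>300)&(uu<395)&(vv>185)&(vv<240)
for n,l,u_ in(('g',45,80),('b',100,125),('y',22,33)): box(n,r&(h>=l)&(h<=u_)&(s>130)&(v>70),.13)
d=(uu>138)&(uu<190)&(vv>170)&(vv<232)
box('base',d&(s<50)&(abs(W[...,2]-.02)<.008),.02)
box('walls',d&(W[...,2]>.12),.15)
box('strip',d&(abs(W[...,2]-.042)<.006)&(v<70),.042)
box('key',d&(h>5)&(h<18)&(s>150)&(v>120),.08)
m=r&(W[...,2]>.135);box('rackwalls',m,.14)
E
```

```text
g ((458.9822998046875, -249.23519897460938), (49.80575180053711, 49.61526870727539), 84.14301300048828) uv [351. 210.] z 0.12975020106282475
b ((453.4185791015625, -315.0900573730469), (48.826904296875, 49.476646423339844), 87.56763458251953) uv [377. 210.] z 0.1297977984252218
y ((464.959228515625, -182.927978515625), (54.844573974609375, 55.19171905517578), 85.5294418334961) uv [328. 208.] z 0.1293464771348064
base ((493.8345642089844, 272.9747619628906), (100.19561767578125, 148.23646545410156), 87.52073669433594) uv [168. 205.] z 0.019619137617926448
walls ((481.1658935546875, 238.0824737548828), (11.57560920715332, 61.282554626464844), 87.12680053710938) uv [170. 201.] z 0.14722753074829492
walls ((484.564208984375, 305.3469543457031), (19.73133087158203, 60.97884750366211), 87.31178283691406) uv [145. 200.] z 0.14722753074829492
strip ((548.364501953125, 260.6813049316406), (70.34883117675781, 29.408403396606445), 89.37809753417969) uv [169. 182.] z 0.0391614042117254
strip ((550.3143920898438, 305.6775817871094), (26.712623596191406, 14.51933765411377), 0.9397891759872437) uv [153. 182.] z 0.0391614042117254
key ((507.94342041015625, 295.1935119628906), (11.314946174621582, 8.495145797729492), 89.37065124511719) uv [154. 195.] z 0.07997587738438994
rackwalls ((451.192626953125, -345.9048156738281), (10.21325397491455, 62.11675262451172), 84.47772216796875) uv [388. 208.] z 0.13933045976988326
rackwalls ((457.40570068359375, -280.4627380371094), (9.858731269836426, 62.62461471557617), 84.0741195678711) uv [364. 207.] z 0.13933045976988326
rackwalls ((463.59967041015625, -215.26156616210938), (8.85149097442627, 62.58530807495117), 84.40228271484375) uv [340. 208.] z 0.13933045976988326
rackwalls ((469.72930908203125, -149.56663513183594), (9.021077156066895, 62.379817962646484), 83.96884155273438) uv [315. 207.] z 0.13933045976988326
```

View pics/z.png

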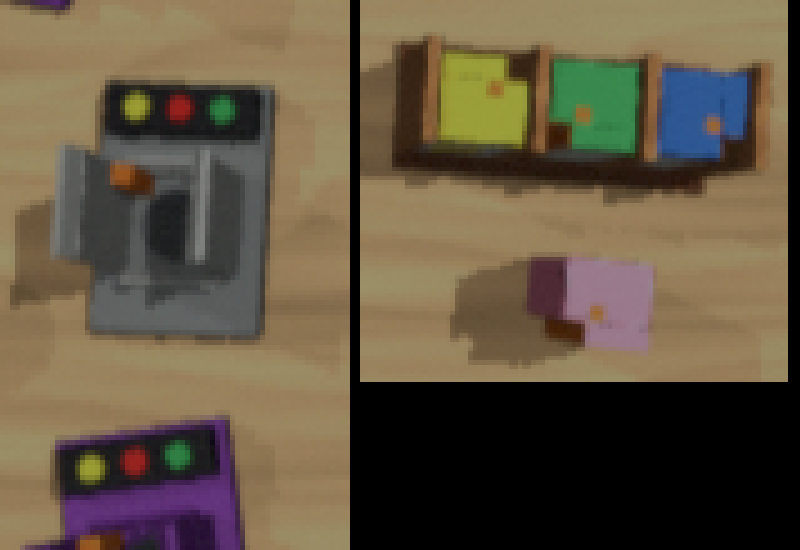

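The zoom shows the hop can's notch at its lower left (world −x, +y), so its yaw is about 85°. The dock is at about (0.484, 0.273) with yaw −2.6°, and its key is at +x+y. Next I'll go above the rack.

```bash
cat >> h.py <<'E'
from scipy.spatial.transform import Rotation as Ro
def go(x,y,z,psi):
    from rig import read_state
    s=read_state();R=np.array(s['tool_rot']);p=np.array(s['eef_pos'])
    c,q=np.cos(np.radians(psi)),np.sin(np.radians(psi))
    T=np.array([[c,q,0],[q,-c,0],[0,0,-1]])
    print('t',round(s['time_s'],2),'at',p.round(4),'psi',np.degrees(np.arctan2(R[1,0],R[0,0])).round(2),'F',np.round(s['wrist_force'],1))
    print('shift',(R.T@(np.array([x,y,z])-p)).round(4),'turn',Ro.from_matrix(R.T@T).as_rotvec(degrees=True).round(2))
E
python3 - <<'E'
from h import *
go(.46,-.248,.26,84.6)
g=dict(np.load('top0.npz'));W=cloud(g)
for p in((252,350),(237,250),(136,262),(208,352)): print(p,W[p].round(3))
E
```

```text
t 0.1 at [ 0.2654 -0.5927  0.1696] psi 24.11 F [-0.6  0.6  0.1]
shift [ 0.3185 -0.2353 -0.0899] turn [-7.000e-02 -6.000e-02 -6.049e+01]
(252, 350) [ 0.342 -0.243  0.118]
(237, 250) [0.386 0.026 0.019]
(136, 262) [ 0.692 -0.013  0.005]
(208, 352) [ 0.46  -0.25   0.133]
```

Request:
jog_arm --rows "0 0 -0.05 0 0 0; 0.05 -0.04 -0.09 0 0 -10; 0.1 -0.075 -0.09 0 0 -20; 0.15 -0.11 -0.09 0 0 -30; 0.2 -0.15 -0.09 0 0 -40; 0.25 -0.185 -0.09 0 0 -50; 0.29 -0.215 -0.09 0 0 -57; 0.3185 -0.2353 -0.09 0 0 -60.5; 0.3185 -0.2353 -0.09 0 0 -60.5; 0.3185 -0.2353 -0.09 0 0 -60.5; 0.3185 -0.2353 -0.09 0 0 -60.5" --grip 0.094 --force 30

```text
time_s: 1.48
eef_pos: [0.4595, -0.2495, 0.2603]
tool_rot: [[0.096, 0.995, -0.0], [0.995, -0.096, 0.0], [0.0, -0.0, -1.0]]
wrist_force: [-0.1, -0.8, -0.1]
gripper_width: 0.999
gripper_force: 0.0
```

Run:
```python
from h import *
from rig import *
s=read_state();go(.46,-.248,.076,84.6)
g=get_image('wrist');print(g['camera_matrix'],g['tool_from_camera'])
np.savez('w1.npz',p=s['eef_pos'],Rt=s['tool_rot'],**g)
cv2.imwrite('pics/w1.png',g['color'][:,:,::-1])
```

```text
t 1.48 at [ 0.4595 -0.2495  0.2603] psi 84.49 F [-0.1 -0.8 -0.1]
shift [0.0015 0.0004 0.1843] turn [-0.03 -0.01 -0.11]
[[297.31863964   0.         253.15615633]
 [  0.         297.31863964 192.01522958]
 [  0.           0.           1.        ]] [[ 4.36257536e-04 -9.70655844e-01 -2.40472540e-01  6.85534508e-02]
 [ 9.99999688e-01  2.65043585e-04  7.44331538e-04 -5.95405079e-04]
 [-6.58754053e-04 -2.40472790e-01  9.70655657e-01 -2.13601263e-01]
 [ 0.00000000e+00  0.00000000e+00  0.00000000e+00  1.00000000e+00]]
```

View pics/w1.png

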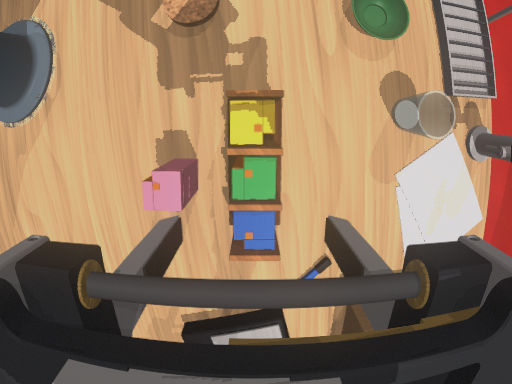

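The wrist view shows the green can at (255,178) in the middle bay, its notch at upper left, and the fingers straddling clear of it. I'll measure the lid from here.

```bash
cat >> h.py <<'E'
def wplane(g,p,Rt,uv,h):
    K=g['camera_matrix'];d=(np.atleast_2d(uv)-[K[0,2],K[1,2]])/K[0,0];r=np.linalg.norm(d,axis=1,keepdims=True)
    c=np.hstack([np.sinc(r/np.pi)*d,np.cos(r)])
    T=g['tool_from_camera'];D=c@T[:3,:3].T@Rt.T;o=p+Rt@T[:3,3]
    return o+D*((h-o[2])/D[:,2])[:,None]
def lid(g,p,Rt,h):
    H=hsv(g);m=((H[...,0]>=45)&(H[...,0]<=80)&(H[...,1]>130)&(H[...,2]>60)).astype(np.uint8)
    m[300:]=0; cs,_=cv2.findContours(m,0,2)
    for c in cs:
        if cv2.contourArea(c)<400: continue
        P=wplane(g,p,Rt,c[:,0].astype(float),h)[:,:2].astype(np.float32)*1000
        b=cv2.minAreaRect(P); q=c[:,0].mean(0)
        o=((H[...,0]>=5)&(H[...,0]<=20)&(H[...,1]>170)&(H[...,2]>120));vv,uu=np.nonzero(o)
        k=(abs(uu-q[0])<40)&(abs(vv-q[1])<40)
        print('lid',b,'uv',q.round(), 'orange',wplane(g,p,Rt,np.array([[uu[k].mean(),vv[k].mean()]]),h)[0].round(4))
E
python3 - <<'E'
from h import *
g=dict(np.load('w1.npz'));lid(g,g['p'],g['Rt'],.13)
E
python3 - <<'E'
from h import *
g=dict(np.load('w1.npz'));H=hsv(g);print(H[185,262],H[190,240],H[173,249]);
E
sed -i 's/H\[...,0\]>=45)&(H\[...,0\]<=80)/H[...,0]>=55)\&(H[...,0]<=80)/; s/>400/>400/' h.py
python3 - <<'E'
from h import *
g=dict(np.load('w1.npz'));H=hsv(g)
m=((H[...,0]>=45)&(H[...,0]<=80)&(H[...,1]>130)&(H[...,2]>60)).astype(np.uint8)
cs,_=cv2.findContours(m,0,2)
print([(cv2.contourArea(c),c[:,0].mean(0)) for c in cs if len(c)>20]); print(m.sum())
E
```

```text
[ 64 126 178] [ 64 125 177] [ 14 181 216]
[]
0
```

```bash
sed -i 's/H\[...,1\]>130)&(H\[...,2\]>60/H[...,1]>90)\&(H[...,2]>130/' h.py
python3 - <<'E'
from h import *
g=dict(np.load('w1.npz'));lid(g,g['p'],g['Rt'],.13)
E
```

```text
lid ((459.5087890625, -249.41818237304688), (50.60356903076172, 51.46291732788086), 84.51132202148438) uv [253. 182.] orange [ 0.4517 -0.2413  0.13  ]
```

Already centred, so straight down.

Request:
jog_arm --rows "0 0 0.03 0 0 0; 0 0 0.07 0 0 0; 0 0 0.11 0 0 0; 0 0 0.145 0 0 0; 0 0 0.17 0 0 0; 0 0 0.183 0 0 0; 0 0 0.184 0 0 0; 0 0 0.184 0 0 0"

```text
time_s: 2.52
eef_pos: [0.4607, -0.2492, 0.0777]
tool_rot: [[0.094, 0.996, 0.001], [0.996, -0.094, -0.001], [-0.001, 0.002, -1.0]]
wrist_force: [0.3, 0.6, -0.2]
gripper_width: 1.0
gripper_force: 0.0
```

Request:
jog_arm --rows "0 0 0 0 0 0; 0 0 0 0 0 0; 0 0 0 0 0 0; 0 0 0 0 0 0; 0 0 0 0 0 0; 0 0 0 0 0 0; 0 0 0 0 0 0; 0 0 0 0 0 0" --grip 0.03 --force 30

```text
time_s: 3.52
eef_pos: [0.4601, -0.2484, 0.0766]
tool_rot: [[0.094, 0.996, -0.0], [0.996, -0.094, 0.0], [0.0, -0.0, -1.0]]
wrist_force: [-0.2, 0.2, 0.4]
gripper_width: 0.549
gripper_force: 30.0
```

Request:
jog_arm --rows "0 0 -0.01 0 0 0; 0 0 -0.03 0 0 0; 0 0 -0.055 0 0 0; 0 0 -0.08 0 0 0; 0 0 -0.105 0 0 0; 0 0 -0.13 0 0 0; 0 0 -0.15 0 0 0; 0 0 -0.165 0 0 0; 0 0 -0.17 0 0 0; 0 0 -0.17 0 0 0"

```text
time_s: 4.78
eef_pos: [0.46, -0.2483, 0.2462]
tool_rot: [[0.094, 0.996, -0.0], [0.996, -0.094, 0.0], [0.0, -0.001, -1.0]]
wrist_force: [0.5, -0.9, -4.9]
gripper_width: 0.55
gripper_force: 30.0
```

Run:
```python
from h import *
go(.50,-.05,.246,-2.6)
```

```text
t 4.78 at [ 0.46   -0.2483  0.2462] psi 84.61 F [ 0.5 -0.9 -4.9]
shift [0.2012 0.0212 0.0003] turn [-4.000e-02  1.000e-02  8.721e+01]
```

Request:
jog_arm --rows "0.01 0.001 0 0 0 4; 0.03 0.003 0 0 0 12; 0.05 0.005 0 0 0 20; 0.07 0.007 0 0 0 28; 0.09 0.009 0 0 0 36; 0.11 0.011 0 0 0 45; 0.13 0.013 0 0 0 54; 0.15 0.015 0 0 0 63; 0.17 0.018 0 0 0 72; 0.185 0.0195 0 0 0 80; 0.195 0.0205 0 0 0 85; 0.201 0.021 0 0 0 87.2; 0.201 0.021 0 0 0 87.2; 0.201 0.021 0 0 0 87.2; 0.201 0.021 0 0 0 87.2"

```text
time_s: 6.65
eef_pos: [0.4998, -0.0505, 0.2463]
tool_rot: [[0.999, -0.045, -0.0], [-0.045, -0.999, 0.0], [-0.0, -0.0, -1.0]]
wrist_force: [-0.1, 0.4, -4.5]
gripper_width: 0.553
gripper_force: 30.0
```

Run:
```python
from h import *
go(.50,-.05,.067,-2.6)
```

```text
t 6.65 at [ 0.4998 -0.0505  0.2463] psi -2.6 F [-0.1  0.4 -4.5]
shift [ 0.0003 -0.0005  0.1793] turn [-0.    0.02  0.  ]
```

Request:
jog_arm --rows "0 0 0.02 0 0 0; 0 0 0.05 0 0 0; 0 0 0.08 0 0 0; 0 0 0.11 0 0 0; 0 0 0.135 0 0 0; 0 0 0.155 0 0 0; 0 0 0.168 0 0 0; 0 0 0.174 0 0 0; 0 0 0.177 0 0 0; 0 0 0.178 0 0 0; 0 0 0.179 0 0 0; 0 0 0.18 0 0 0; 0 0 0.18 0 0 0"

```text
time_s: 8.28
eef_pos: [0.4999, -0.0503, 0.0666]
tool_rot: [[0.999, -0.045, 0.0], [-0.045, -0.999, -0.0], [0.0, 0.0, -1.0]]
wrist_force: [-0.3, -0.7, -4.8]
gripper_width: 0.55
gripper_force: 30.0
```

Weight is still carried, so I'll inch down.

Request:
jog_arm --rows "0 0 0.0005 0 0 0; 0 0 0.001 0 0 0; 0 0 0.001 0 0 0"

```text
time_s: 8.65
eef_pos: [0.5004, -0.0503, 0.0666]
tool_rot: [[0.999, -0.045, 0.001], [-0.045, -0.999, -0.0], [0.001, 0.0, -1.0]]
wrist_force: [-2.3, 1.6, 5.7]
gripper_width: 0.548
gripper_force: 30.0
```

Contact made. I'll release, raise the arm and turn +90° for the other faces.

Request:
jog_arm --rows "0 0 0 0 0 0; 0 0 0 0 0 0; 0 0 0 0 0 0; 0 0 0 0 0 0; 0 0 0 0 0 0; 0 0 0 0 0 0; 0 0 -0.01 0 0 0; 0 0 -0.04 0 0 0; 0 0 -0.08 0 0 0; 0 0 -0.12 0 0 0; 0 0 -0.16 0 0 0; 0 0 -0.19 0 0 0; 0 0 -0.2 0 0 0; 0 0 -0.2 0 0 0" --grip 0.094

```text
time_s: 10.4
eef_pos: [0.5, -0.0503, 0.2657]
tool_rot: [[0.999, -0.045, 0.001], [-0.045, -0.999, -0.0], [0.001, 0.0, -1.0]]
wrist_force: [0.6, 0.1, -0.1]
gripper_width: 1.001
gripper_force: 0.0
```

Request:
jog_arm --rows "0 0 0 0 0 -10; 0 0 0 0 0 -20; 0 0 0 0 0 -30; 0 0 0 0 0 -40; 0 0 0 0 0 -50; 0 0 0 0 0 -60; 0 0 0 0 0 -70; 0 0 0 0 0 -80; 0 0 0 0 0 -87; 0 0 0 0 0 -90; 0 0 0 0 0 -90; 0 0 0 0 0 -90"

```text
time_s: 11.9
eef_pos: [0.4995, -0.0502, 0.2645]
tool_rot: [[0.046, 0.999, -0.002], [0.999, -0.046, 0.001], [0.001, -0.002, -1.0]]
wrist_force: [0.3, 0.2, -0.2]
gripper_width: 0.999
gripper_force: 0.0
```

Run:
```python
from h import *
from rig import *
s=read_state();go(.50,-.05,.067,87.4)
g=get_image('wrist')
np.savez('w2.npz',p=s['eef_pos'],Rt=s['tool_rot'],**g)
cv2.imwrite('pics/w2.png',g['color'][:,:,::-1])
lid(g,s['eef_pos'],s['tool_rot'],.12)
```

```text
t 11.9 at [ 0.4995 -0.0502  0.2645] psi 87.36 F [ 0.3  0.2 -0.2]
shift [1.000e-04 9.000e-04 1.975e-01] turn [-0.1  -0.03 -0.04]
lid ((499.0404968261719, -50.315757751464844), (50.10163497924805, 50.611820220947266), 87.30741119384766) uv [248. 172.] orange [ 0.5056 -0.0447  0.12  ]
```

View pics/w2.png

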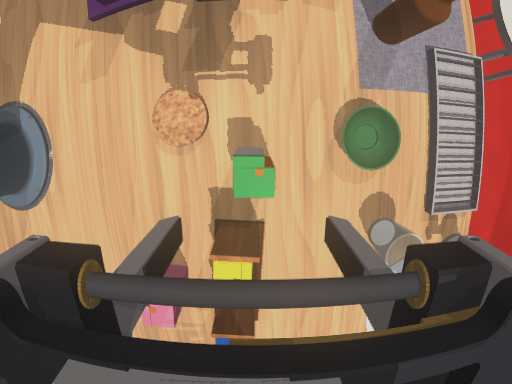

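The can stands upright at (254,176) with its notch at upper right (world +x+y), clear of the coasters and bowl. Next I'll descend and grip by the ±x faces.

Request:
jog_arm --rows "0 0 0.03 -0.1 0 0; 0 0 0.07 -0.1 0 0; 0 0 0.11 -0.1 0 0; 0 0 0.15 -0.1 0 0; 0 0 0.18 -0.1 0 0; 0 0 0.195 -0.1 0 0; 0 0 0.198 -0.1 0 0; 0 0 0.198 -0.1 0 0"

```text
time_s: 12.95
eef_pos: [0.5007, -0.0506, 0.0686]
tool_rot: [[0.045, 0.999, 0.003], [0.999, -0.045, -0.001], [-0.0, 0.003, -1.0]]
wrist_force: [0.3, 0.1, -0.0]
gripper_width: 1.0
gripper_force: 0.0
```

Request:
jog_arm --rows "0 0 0 0 0 0; 0 0 0 0 0 0; 0 0 0 0 0 0; 0 0 0 0 0 0; 0 0 0 0 0 0; 0 0 0 0 0 0; 0 0 0 0 0 0; 0 0 0 0 0 0" --grip 0.03 --force 30

```text
time_s: 13.95
eef_pos: [0.4999, -0.0503, 0.0676]
tool_rot: [[0.045, 0.999, 0.002], [0.999, -0.045, -0.0], [-0.0, 0.002, -1.0]]
wrist_force: [-1.0, -0.5, 1.7]
gripper_width: 0.553
gripper_force: 30.0
```

Run:
```python
from h import *
go(.5,-.05,.28,87.4)
```

```text
t 13.95 at [ 0.4999 -0.0503  0.0676] psi 87.41 F [-1.  -0.5  1.7]
shift [ 0.0003  0.0005 -0.2124] turn [0.09 0.   0.01]
```

Request:
jog_arm --rows "0 0 -0.01 0.1 0 0; 0 0 -0.035 0.1 0 0; 0 0 -0.07 0.1 0 0; 0 0 -0.105 0.1 0 0; 0 0 -0.14 0.1 0 0; 0 0 -0.175 0.1 0 0; 0.01 0 -0.2 0.1 0 0; 0.03 0 -0.212 0.1 0 0; 0.06 0 -0.212 0.1 0 0; 0.09 0 -0.212 0.1 0 0; 0.12 0 -0.212 0.1 0 0; 0.15 0 -0.212 0.1 0 0; 0.175 0 -0.212 0.1 0 0; 0.185 0 -0.212 0.1 0 0; 0.185 0 -0.212 0.1 0 0; 0.185 0 -0.212 0.1 0 0"

```text
time_s: 15.95
eef_pos: [0.5079, 0.1338, 0.2794]
tool_rot: [[0.046, 0.999, -0.0], [0.999, -0.046, -0.0], [-0.0, -0.0, -1.0]]
wrist_force: [0.6, -0.2, -3.5]
gripper_width: 0.554
gripper_force: 30.0
```

Run:
```python
from h import *
from rig import *
s=read_state();go(.484,.273,.28,87.4)
g=get_image('wrist')
np.savez('w3.npz',p=s['eef_pos'],Rt=s['tool_rot'],**g)
cv2.imwrite('pics/w3.png',g['color'][:,:,::-1])
lid(g,s['eef_pos'],s['tool_rot'],s['eef_pos'][2]-.0676+.12)
```

```text
t 15.95 at [0.5079 0.1338 0.2794] psi 87.36 F [ 0.6 -0.2 -3.5]
shift [ 0.138  -0.0302 -0.0006] turn [-0.02  0.02 -0.04]
lid ((507.24365234375, 133.57449340820312), (50.958248138427734, 51.179439544677734), 87.1285400390625) uv [260. 237.] orange [0.516  0.1407 0.3318]
```

View pics/w3.png

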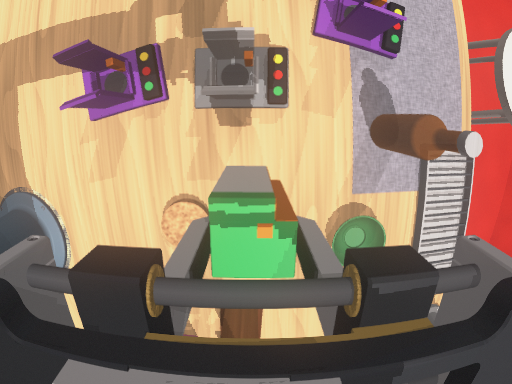

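The can is held at (252,237) with its notch towards the post side, and the dock is at (240,75) with its orange key at (248,57). I'll measure the dock from this view.

Run:
```python
from h import *
g=dict(np.load('w3.npz'));p,Rt=g['p'],g['Rt']
v,u=np.mgrid[15:125,180:300];uv=np.c_[u.ravel(),v.ravel()].astype(float)
K=g['camera_matrix'];d=(uv-[K[0,2],K[1,2]])/K[0,0];r=np.linalg.norm(d,axis=1,keepdims=True)
c=np.hstack([np.sinc(r/np.pi)*d,np.cos(r)]);c*=(g['z_map'][15:125,180:300].ravel()/c[:,2])[:,None]
T=g['tool_from_camera'];W=(c@T[:3,:3].T+T[:3,3])@Rt.T+p
H=hsv(g)[15:125,180:300].reshape(-1,3);z=W[:,2]
def b(n,m): print(n,m.sum(),cv2.minAreaRect((W[m,:2]*1000).astype(np.float32)),np.median(z[m]).round(4))
near=(abs(W[:,0]-.494)<.1)&(abs(W[:,1]-.273)<.06)
b('base',near&(abs(z-.02)<.004)&(H[:,1]<60))
b('strip',near&(abs(z-.042)<.004)&(W[:,0]>.53))
b('key',near&(abs(z-.08)<.005)&(H[:,0]>4)&(H[:,0]<20)&(H[:,1]>140))
b('hi',near&(z>.149))
yd=W[:,1]
for zl in(.06,.09,.11,.13):
    for n,m in(('L',yd>.273),('R',yd<.273)):
        m=m&near&(abs(z-zl)<.01)&(H[:,1]<70)
        if m.sum()>5: b((zl,n),m)
```

```text
base 2859 ((494.08160400390625, 272.93865966796875), (98.53260040283203, 147.35047912597656), 86.96231079101562) 0.0195
strip 391 ((549.7136840820312, 269.82806396484375), (86.40985870361328, 27.32284164428711), 87.45743560791016) 0.0397
key 77 ((507.6676940917969, 294.60247802734375), (11.049200057983398, 11.070072174072266), 87.24005126953125) 0.079
hi 584 ((484.4671325683594, 274.09423828125), (81.14459991455078, 60.04621124267578), 86.9170150756836) 0.1518
(0.06, 'L') 102 ((486.42315673828125, 302.1612854003906), (1.7729692459106445, 59.867591857910156), 87.48406219482422) 0.0618
(0.06, 'R') 43 ((482.9473571777344, 237.57179260253906), (1.1681928634643555, 57.97896194458008), 87.45067596435547) 0.0549
(0.09, 'L') 149 ((486.2925720214844, 302.2971496582031), (1.674833059310913, 59.90766525268555), 87.29414367675781) 0.0912
(0.09, 'R') 44 ((482.9866943359375, 237.60781860351562), (1.0355534553527832, 57.910499572753906), 87.97047424316406) 0.087
(0.11, 'L') 174 ((485.5873107910156, 302.24932861328125), (1.7494369745254517, 58.62311553955078), 87.22957611083984) 0.1096
(0.11, 'R') 34 ((484.423828125, 237.51438903808594), (1.103676199913025, 55.033931732177734), 88.58024597167969) 0.1011
(0.13, 'L') 234 ((485.7901611328125, 302.9003601074219), (3.4384870529174805, 58.285911560058594), 87.2023696899414) 0.1321
(0.13, 'R') 28 ((482.6195983886719, 244.86920166015625), (1.3508083820343018, 56.9737663269043), 86.80032348632812) 0.1391
```

Request:
jog_arm --rows "0.012 -0.003 0 0 0 0; 0.035 -0.008 0 0 0 0; 0.06 -0.013 0 0 0 0; 0.085 -0.018 0 0 0 0; 0.11 -0.024 0 0 0 0; 0.13 -0.028 0 0 0 0; 0.1387 -0.0296 0 0 0 0; 0.1387 -0.0296 0 0 0 0; 0.1387 -0.0296 0 0 0 0; 0.1387 -0.0296 0 0 0 0"

```text
time_s: 17.25
eef_pos: [0.4848, 0.2738, 0.2796]
tool_rot: [[0.046, 0.999, 0.0], [0.999, -0.046, -0.0], [-0.0, 0.0, -1.0]]
wrist_force: [0.9, 0.3, -4.3]
gripper_width: 0.55
gripper_force: 30.0
```

Run:
```python
from h import *
from rig import *
s=read_state();go(.4847,.2737,.0876,87.3)
g=get_image('wrist')
lid(g,s['eef_pos'],s['tool_rot'],s['eef_pos'][2]-.0676+.12)
```

```text
t 17.25 at [0.4848 0.2738 0.2796] psi 87.35 F [ 0.9  0.3 -4.3]
shift [-1.00e-04 -1.00e-04  1.92e-01] turn [0.   0.01 0.05]
lid ((484.1671142578125, 273.5271301269531), (51.01555633544922, 51.27692413330078), 87.39823150634766) uv [252. 240.] orange [0.4958 0.2853 0.332 ]
```

Aligned. I'll lower in stages, checking the force.

Request:
jog_arm --rows "0 0 0.01 0 0 0; 0 0 0.03 0 0 0; 0 0 0.045 0 0 0; 0 0 0.06 0 0 0; 0 0 0.075 0 0 0; 0 0 0.09 0 0 0; 0 0 0.105 0 0 0; 0 0 0.115 0 0 0; 0 0 0.12 0 0 0; 0 0 0.12 0 0 0"

```text
time_s: 18.55
eef_pos: [0.4846, 0.2744, 0.1594]
tool_rot: [[0.045, 0.999, -0.0], [0.999, -0.045, -0.0], [-0.0, -0.0, -1.0]]
wrist_force: [0.1, 0.0, -4.1]
gripper_width: 0.549
gripper_force: 30.0
```

Request:
jog_arm --rows "0 0 0.004 0 0 0; 0 0 0.01 0 0 0; 0 0 0.016 0 0 0; 0 0 0.022 0 0 0; 0 0 0.028 0 0 0; 0 0 0.034 0 0 0; 0 0 0.034 0 0 0"

```text
time_s: 19.42
eef_pos: [0.4841, 0.2743, 0.1248]
tool_rot: [[0.045, 0.999, -0.001], [0.999, -0.045, -0.0], [-0.0, -0.001, -1.0]]
wrist_force: [-0.3, -0.5, -4.5]
gripper_width: 0.554
gripper_force: 30.0
```

Past the post top with no contact force.

Request:
jog_arm --rows "0 0 0.004 0 0 0; 0 0 0.009 0 0 0; 0 0 0.014 0 0 0; 0 0 0.019 0 0 0; 0 0 0.024 0 0 0; 0 0 0.029 0 0 0; 0 0 0.032 0 0 0; 0 0 0.034 0 0 0; 0 0 0.035 0 0 0; 0 0 0.0355 0 0 0; 0 0 0.0355 0 0 0"

```text
time_s: 20.8
eef_pos: [0.4847, 0.2745, 0.0902]
tool_rot: [[0.045, 0.999, 0.0], [0.999, -0.045, 0.0], [0.0, 0.0, -1.0]]
wrist_force: [-0.4, 0.7, -3.8]
gripper_width: 0.551
gripper_force: 30.0
```

Request:
jog_arm --rows "0 0 0.0006 0 0 0; 0 0 0.0012 0 0 0; 0 0 0.0018 0 0 0; 0 0 0.0018 0 0 0"

```text
time_s: 21.3
eef_pos: [0.4846, 0.2744, 0.0882]
tool_rot: [[0.045, 0.999, -0.0], [0.999, -0.045, -0.0], [-0.0, -0.0, -1.0]]
wrist_force: [-0.2, -0.0, -3.8]
gripper_width: 0.545
gripper_force: 30.0
```

Request:
jog_arm --rows "0 0 0.0005 0 0 0; 0 0 0.001 0 0 0; 0 0 0.0013 0 0 0; 0 0 0.0013 0 0 0"

```text
time_s: 21.8
eef_pos: [0.4847, 0.2746, 0.0877]
tool_rot: [[0.045, 0.999, 0.0], [0.999, -0.045, 0.0], [0.0, 0.0, -1.0]]
wrist_force: [-3.6, 0.5, 4.1]
gripper_width: 0.549
gripper_force: 30.0
```

It touched the floor at the expected height. I'll release and retreat.

Request:
jog_arm --rows "0 0 0 0 0 0; 0 0 0 0 0 0; 0 0 0 0 0 0; 0 0 0 0 0 0; 0 0 0 0 0 0; 0 0 0 0 0 0; 0 0 -0.01 0 0 0; 0 0 -0.03 0 0 0; 0 0 -0.06 0 0 0; 0 0 -0.1 0 0 0; 0 0 -0.14 0 0 0; 0 0 -0.18 0 0 0; 0 0 -0.2 0 0 0; 0 0 -0.2 0 0 0; 0 0 -0.2 0 0 0" --grip 0.09

```text
time_s: 23.68
eef_pos: [0.4838, 0.2741, 0.2849]
tool_rot: [[0.045, 0.999, -0.003], [0.999, -0.045, -0.001], [-0.001, -0.003, -1.0]]
wrist_force: [0.5, -0.7, -1.2]
gripper_width: 0.956
gripper_force: 0.0
```

Run:
```python
from h import *
from rig import *
s=read_state();go(.4847,.2737,.28,87.3)
g=get_image('wrist');lid(g,s['eef_pos'],s['tool_rot'],.14)
K=g['camera_matrix']
cv2.imwrite('pics/w4.png',g['color'][:,:,::-1])
H=hsv(g);m=(abs(H[...,0].astype(int)-65)<11)&(H[...,1]>90)&(H[...,2]>130);m[300:]=0
n,l,st,_=cv2.connectedComponentsWithStats(m.astype(np.uint8));
v,u=np.mgrid[:384,:512];d=np.dstack([u-K[0,2],v-K[1,2]])/K[0,0];r=np.linalg.norm(d,axis=2,keepdims=True)
c=np.dstack([np.sinc(r/np.pi)*d,np.cos(r)]);c*=(g['z_map']/c[...,2])[...,None]
T=g['tool_from_camera'];W=(c@T[:3,:3].T+T[:3,3])@s['tool_rot'].T+s['eef_pos']
for i in range(1,n):
    if st[i,4]>400: print(st[i],np.median(W[l==i],0),np.percentile(W[l==i][:,2],[10,90]))
```

```text
t 23.68 at [0.4838 0.2741 0.2849] psi 87.41 F [ 0.5 -0.7 -1.2]
shift [-0.0004  0.001   0.0049] turn [-0.17  0.06  0.11]
lid ((483.6841125488281, 274.29840087890625), (51.39619827270508, 50.55739212036133), 87.46663665771484) uv [250. 167.] orange [0.4953 0.2857 0.14  ]
[ 233  155   42   42 1502] [0.48083284 0.27136749 0.13961637] [0.1385508  0.14065053]
```

View pics/w4.png

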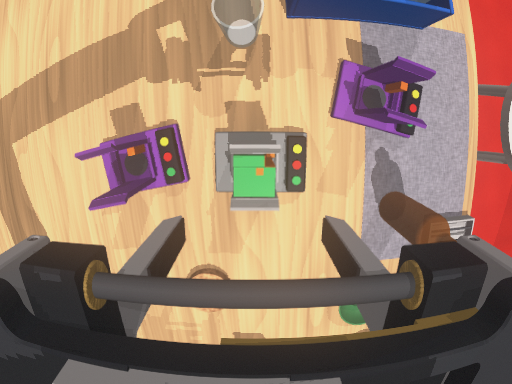

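The can sits in the grey dock at (254,176) with its lid level at z = 0.140 and its notch at the orange post. The gripper is clear, so I'm handing in.

```bash
python3 -c "
from rig import env
print(env.hand_in())"
```

```text
the job is handed in; nothing more can be done
None
```

The hop can was stood on the table, regripped by its other two sides and lowered fully home in the steel dock with its notch at the key post (lid level at 140 mm); I handed the job in at about 24 s.

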